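Line up the stain bottles by size on the reagent rack

TASK

Put the four amber reagent bottles back on the reagent rack in order of size, each standing upright in the middle of its own round black seat: the smallest on the seat nearest the steel staining tray, each next seat the next larger, and the largest at the far end. They are glass, so do not drop them or knock them over, and leave the staining tray and the green slide box where they are.

Things in the scene. Friction and masses are not known exactly. Their poses are not given: they have to be found in the camera images.
- bottle_30_mid (a point): the smallest reagent bottle: amber glass, white label band, red screw cap; loose, standing upright at the start in a row on the robot's side of the rack. Body 33 mm in diameter, 78 mm high in all, sloping shoulder, on top a cylindrical cap 22 mm in diameter and 18 mm high, which can be gripped; about 70 g. This point is on its axis, half-way up (39 mm above its flat foot and below the top of the cap); z is up along the bottle
- bottle_60_mid (a point): the second smallest reagent bottle: amber glass, white label band, yellow screw cap; loose, standing upright at the start in a row on the robot's side of the rack. Body 39 mm in diameter, 94 mm high in all, sloping shoulder, on top a cylindrical cap 24 mm in diameter and 18 mm high, which can be gripped; about 125 g. This point is on its axis, half-way up (47 mm above its flat foot and below the top of the cap); z is up along the bottle
- bottle_125_mid (a point): the second largest reagent bottle: amber glass, white label band, white screw cap; loose, standing upright at the start in a row on the robot's side of the rack. Body 48 mm in diameter, 114 mm high in all, sloping shoulder, on top a cylindrical cap 26 mm in diameter and 20 mm high, which can be gripped; about 230 g. This point is on its axis, half-way up (57 mm above its flat foot and below the top of the cap); z is up along the bottle
- bottle_250_mid (a point): the largest reagent bottle: amber glass, white label band, blue screw cap; loose, standing upright at the start in a row on the robot's side of the rack. Body 60 mm in diameter, 138 mm high in all, sloping shoulder, on top a cylindrical cap 30 mm in diameter and 22 mm high, which can be gripped; about 420 g. This point is on its axis, half-way up (69 mm above its flat foot and below the top of the cap); z is up along the bottle
- seat_1: the end seat on the robot's left (+y) of the reagent rack: a black round rubber seat, 70 mm in diameter with a small grey dot in the middle; origin at the centre of its top face, 21 mm above the bench, z up. All four seats are alike, fixed on a white board with blue edges, 78 mm apart in a straight row along their common y axis; the board (116 by 370 mm) is fixed to the bench, its long blue edges rise 26 mm and its blue ends 32 mm above the bench
- seat_2: the second seat from the robot's left of the reagent rack: a black round rubber seat, 70 mm in diameter with a small grey dot in the middle; origin at the centre of its top face, 21 mm above the bench, z up. All four seats are alike, fixed on a white board with blue edges, 78 mm apart in a straight row along their common y axis
- seat_3: the third seat from the robot's left of the reagent rack: a black round rubber seat, 70 mm in diameter with a small grey dot in the middle; origin at the centre of its top face, 21 mm above the bench, z up. All four seats are alike, fixed on a white board with blue edges, 78 mm apart in a straight row along their common y axis
- seat_4: the end seat on the robot's right (-y) of the reagent rack: a black round rubber seat, 70 mm in diameter with a small grey dot in the middle; origin at the centre of its top face, 21 mm above the bench, z up. All four seats are alike, fixed on a white board with blue edges, 78 mm apart in a straight row along their common y axis
- staining_tray: bystander, and the guide to the order: a loose shallow bright steel staining tray, 200 by 125 mm and 35 mm high, with three purple and pink stained glass slides lying on two bars; it lies beyond one end of the rack, on the robot's left (y above 0.25) or right (y below -0.25). Origin at the centre of its underside; x along its length
- slide_box: bystander: a loose green slide box with a paper label, 165 by 95 mm and 34 mm high, lying on the side opposite to the staining tray. Origin at the centre of its underside; x along its length
Mind the look-alikes: they are no part of the job. Leave any pink look-alike of the part that bears bottle_30_mid alone.

How it is judged (in metres and radians):
At the end, for the whole second after the job is handed in: Each bottle stands upright (within 0.1 rad) and at rest on its own seat, its axis within 12 mm of the seat's centre, foot on the seat (within 6 mm in height), in order of size along the rack: smallest at the end seat on the staining tray's side, largest at the other end (((world y of staining_tray above 0 m and horizontal distance between bottle_30_mid and seat_1 below 0.012 m and z of bottle_30_mid in the frame of seat_1 between 0.033 and 0.045 m and horizontal distance between bottle_60_mid and seat_2 below 0.012 m and z of bottle_60_mid in the frame of seat_2 between 0.041 and 0.053 m and horizontal distance between bottle_125_mid and seat_3 below 0.012 m and z of bottle_125_mid in the frame of seat_3 between 0.051 and 0.063 m and horizontal distance between bottle_250_mid and seat_4 below 0.012 m and z of bottle_250_mid in the frame of seat_4 between 0.063 and 0.075 m) or (world y of staining_tray below 0 m and horizontal distance between bottle_30_mid and seat_4 below 0.012 m and z of bottle_30_mid in the frame of seat_4 between 0.033 and 0.045 m and horizontal distance between bottle_60_mid and seat_3 below 0.012 m and z of bottle_60_mid in the frame of seat_3 between 0.041 and 0.053 m and horizontal distance between bottle_125_mid and seat_2 below 0.012 m and z of bottle_125_mid in the frame of seat_2 between 0.051 and 0.063 m and horizontal distance between bottle_250_mid and seat_1 below 0.012 m and z of bottle_250_mid in the frame of seat_1 between 0.063 and 0.075 m)) and angle between each of bottle_30_mid, bottle_60_mid, bottle_125_mid, bottle_250_mid's own z axis and vertical below 0.1 rad and linear speed of each of bottle_30, bottle_60, bottle_125, bottle_250 below 0.02 m/s); the robot touches nothing.
It fails at once if a bottle is tipped over (angle between any of bottle_30_mid, bottle_60_mid, bottle_125_mid, bottle_250_mid's own z axis and vertical above 0.7 rad).
It fails at once if a bottle is dropped or knocked flying (moves faster than 0.8 m/s out of the fingers) ((linear speed of bottle_30 above 0.8 m/s and contact force between the fingers and bottle_30 below 0.05 N) or (linear speed of bottle_60 above 0.8 m/s and contact force between the fingers and bottle_60 below 0.05 N) or (linear speed of bottle_125 above 0.8 m/s and contact force between the fingers and bottle_125 below 0.05 N) or (linear speed of bottle_250 above 0.8 m/s and contact force between the fingers and bottle_250 below 0.05 N)).
It fails at once if the staining tray is pushed more than 25 mm (distance of staining_tray from where it was at the start of the episode above 0.025 m).
It fails at once if the slide box is pushed more than 25 mm (distance of slide_box from where it was at the start of the episode above 0.025 m).
It also fails if it takes over 128 s, if anything falls off the work surface, if the arm or the gripper's body presses on something with over 40 N, if the wrist force passes 120 N, or if a joint passes its speed limit or range.

ROBOT

A 6-joint arm with a two-finger parallel gripper is mounted at the origin on the work surface. World frame = base frame: x ahead of the robot, y to its left, z up, the work surface at z = 0. Lengths are in m, angles in degrees, forces in N, time in s.
With the tool pointing down it reaches from about 0.4 to 0.825 m from the base axis. Payload 7 kg.
Tool frame: the origin (TCP) lies midway between the tips of the shut fingers; the grasp point (between the pads) lies ctrl.tcp_to_grasp behind it (ctrl.tcp_to_grasp is the distance from the TCP to the grasp point, in m); z points along the fingers, y is the line along which they close (so a half turn about z gives the same grasp; the last joint's range is limited). The gripper opens to 88 mm and grips with 3 to 60 N. Pads are 19 mm wide; open, the fingers measure 130 mm over their backs; the gripper's body (78 mm by 193 mm) begins 47 mm behind the grasp point.
Start: joints at [16.507, 20.546, 0.682, 0, -70.136, -16.507], TCP at [0.675, -0, 0.227] pointing down, gripper open.
Joint ranges: [-176.03, 176.03], [-82.01, 121.73], [-58.28, 71.71], [-173.87, 95.51], [-174.79, -0.11], [-173.66, 173.66]. Speed limits (degrees/s): [136.94, 136.94, 172.46, 180, 180, 180].

INTERFACE

Orientations are given as [roll, pitch, yaw] about the fixed x, y, z axes, in that order (R = Rz(yaw) Ry(pitch) Rx(roll)).
In Python, from plant import ctrl, imaging, close_job gives the robot as it stands.
- The arm moves only by the shell command python3 -m crank 'ROWS'. ROWS is JSON, a list of rows, each a list of 3 entries, a list of its own where there are three numbers: the shift along the world's x, y, z in m, then the turn, a rotation vector about the world's x, y, z in degrees, then the opening, from -1 (shut) to 1 (fully open), so that 0 is half open. A call has 1 to 12 rows; each row shifts and turns the commanded pose from where the row before left it; what a row does not reach is not made up. A row lasts 1/10 s, in which the tool goes at most 50 mm and 8.59 degrees, less where a joint would pass 70% of its speed; a pose out of reach is approached as far as the arm can. A call is refused whole if a number of a shift passes 0.05 or a number of a turn 8.59, either way. A call with a gripper value outside its range is refused whole. The fingers move at their own pace and stop on an object; the grip force is fixed at half the most. Time passes only in rows, so rows that do not move let the fingers close. It gives the time, the measured TCP pose, the force, the opening and the grip force at its end, in the units of the state.
- ctrl.get_obs(): the state, without advancing time (a new reading comes with each control period).
- imaging.snapshot(name): name is "scene" or "side" or "wrist"; returns (picture, depth): 480x640x3 uint8, blue, green, red; 480x640 float32, m along the optical axis (not along the pixel's ray), 0 where there is no reading.
- imaging.camera_model(name): a dict with "mtx" (3x3 intrinsics, pixels), "R" (3x3) and "t" (3): a world point X has camera coordinates R X + t. Camera axes: x right, y down, z forward; pixel columns grow to the right and rows downward; lengths in m; the calibration is good to about 2 mm. The wrist camera is an equidistant fisheye: a pixel r from the principal point sees the ray r / f radians off the axis. A picture is of the moment at which its call begins: read the wrist's pose just before it. camera_model takes no time and is no camera call; for the wrist camera it gives the pose at the moment of the call.
- close_job(): hands the job in; it is judged then, once.
The state is a dict: "clock": time; "joint_pos": joint angles; "qvel": joint speeds; "tau": joint torques, N m; "tool_pos": TCP position; "orientation": TCP orientation; "force": force on the tool from outside, world axes, zero at the start; "moment": the same for the moment, N m; "opening": finger opening in m; "gripper_force": force on a finger pad.
Only numpy, scipy, OpenCV 4.12 (cv2) and the standard library are available. Lean on these libraries where they do the work, as an engineer would, in place of code of your own. Each camera call takes 0.05 s, during which the arm holds its last target. There are 200 camera calls.

## Working session

There is one attempt and no reset: what is moved stays moved. The work goes in short steps, Python scripts to look and compute and a shell command to move; the robot and the scene stay as the last step left them, time stands still between calls to the robot, and variables do not carry over. Pictures are saved under pics/ and viewed, at most 14 in all, crops included, and the job is handed in when it is done.

```bash
ls; mkdir -p pics
python3 - <<'E'
from plant import ctrl, imaging
import cv2,numpy as np
o=ctrl.get_obs();print(o['clock'],o['tool_pos'],o['orientation'],o['opening'],ctrl.tcp_to_grasp)
for n in ['scene','side']:
    p,d=imaging.snapshot(n);cv2.imwrite(f'pics/{n}0.png',p);np.save(f'pics/{n}0.npy',d)
    m=imaging.camera_model(n);print(n,m)
E
```

```text
pics
0.0 [ 6.74517710e-01 -3.88564388e-05  2.25644978e-01] [ 1.79907952e+02 -7.61639064e-03 -9.00092430e+01] 0.08756078344969212 0.0188
scene {'mtx': array([[499.59390803,   0.        , 314.08539662],
       [  0.        , 499.59390803, 247.02643406],
       [  0.        ,   0.        ,   1.        ]]), 'R': array([[ 0.84373946,  0.5364249 , -0.01876293],
       [ 0.29635313, -0.49470777, -0.81696943],
       [-0.44752491,  0.68374889, -0.57637567]]), 't': array([-0.4838862 , -0.10998488,  1.42183027])}
side {'mtx': array([[569.01283509,   0.        , 321.6803672 ],
       [  0.        , 569.01283509, 239.70217986],
       [  0.        ,   0.        ,   1.        ]]), 'R': array([[ 0.99543662, -0.09536002,  0.00352132],
       [-0.07089359, -0.76373166, -0.64162921],
       [ 0.06387512,  0.63845158, -0.76700688]]), 't': array([-0.552628  ,  0.0894256 ,  1.21417709])}
```

View pics/scene0.png

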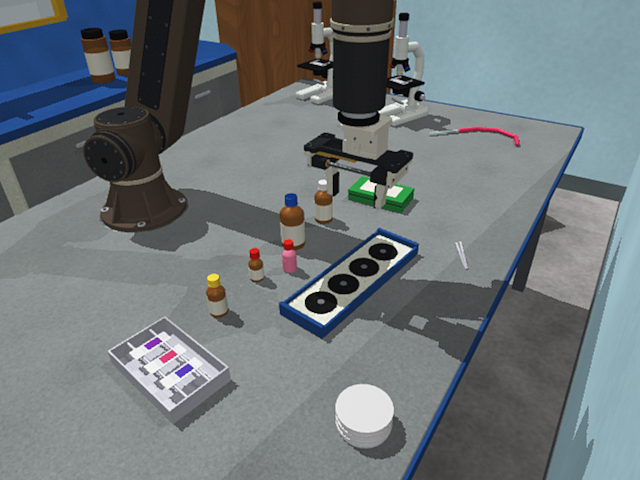

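View pics/side0.png

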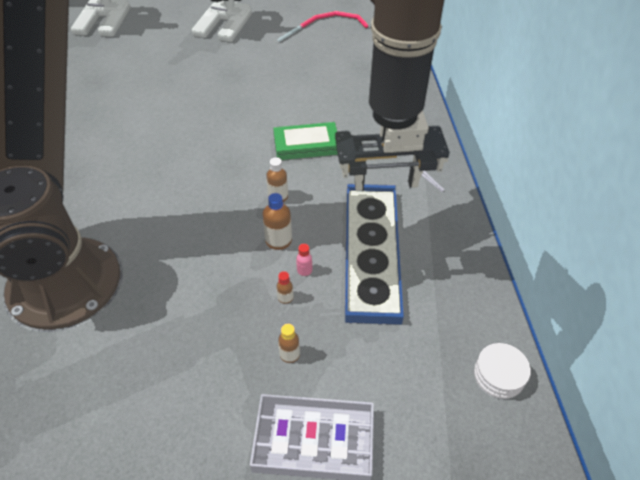

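The scene picture shows the tray at the front (170,370), so at −y. The bottles are yellow (217,295), red amber (256,265), pink look-alike (289,257), blue (291,222) and white (323,202). The side view has the same row: white (276,182), blue (277,222), pink (304,262), red amber (285,288), yellow (289,345). Two things could be taken for bottle_30: the amber one with the red cap at side (285,288) and the pink one at (304,262). I choose the amber one and check it in a close crop.

Run:
```python
import cv2
a=cv2.imread('pics/side0.png')[150:370,240:420];cv2.imwrite('pics/c1.png',cv2.resize(a[:,:100],None,fx=4*.66,fy=4*.66,interpolation=cv2.INTER_CUBIC))
# side: crop x240..420 y150..370 ; right part
L=cv2.resize(cv2.imread('pics/side0.png')[150:370,255:415],None,fx=2.7,fy=2.7,interpolation=cv2.INTER_CUBIC)
cv2.imwrite('pics/c1.png',L)
S=cv2.resize(cv2.imread('pics/scene0.png')[170:340,190:430],None,fx=3.3,fy=3.3,interpolation=cv2.INTER_CUBIC)
cv2.imwrite('pics/c2.png',S);print(L.shape,S.shape)
```

```text
(594, 432, 3) (561, 792, 3)
```

View pics/c1.png

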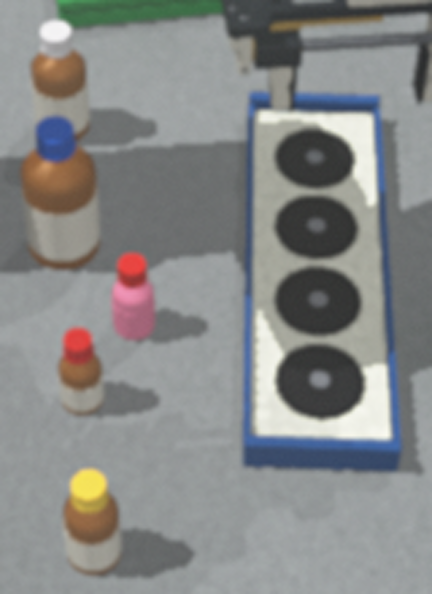

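View pics/c2.png

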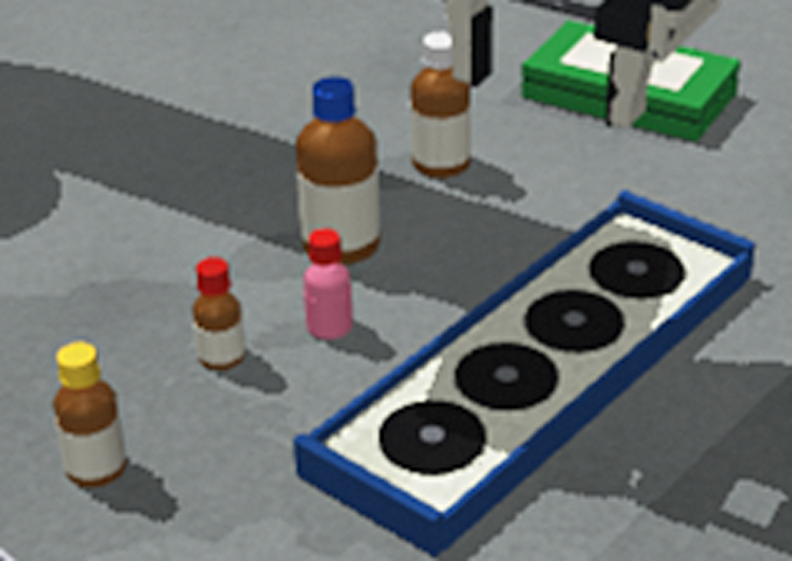

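The crops confirm it: the amber bottle with the red cap is bottle_30 (c1 (78,346), c2 (213,276)), and the pink one is at c1 (131,270). Now I triangulate the cap centres and seat dots.

```bash
cat > h.py <<'E'
import numpy as np,cv2
from plant import imaging
def P(n):
    m=imaging.camera_model(n);return m['mtx']@np.c_[m['R'],m['t']]
def tri(a,b):
    X=cv2.triangulatePoints(P('side'),P('scene'),np.float64(a).reshape(2,1),np.float64(b).reshape(2,1))[:,0];return X[:3]/X[3]
def plane(n,p,z):
    M=P(n);H=np.c_[M[:,:2],M[:,2]*z+M[:,3]];v=np.linalg.solve(H,[p[0],p[1],1]);return v[:2]/v[2]
E
python3 - <<'E'
from h import *
np.set_printoptions(precision=4,suppress=True)
S=dict(white=(56,40,438,49,.104),blue=(56,138,334,99,.127),red=(78,346,213,276,.069),yellow=(89,490,78,365,.085),pink=(131,270,325,246,.069),
s1=(315,157,637,268,.021),s2=(317,225,574,319,.021),s3=(318,299,507,374,.021),s4=(320,380,432,434,.021))
f=lambda u,s,o:(u+.5)/s-.5+o
for k,(a,b,c,d,z) in S.items():
    p=(f(a,2.7,255),f(b,2.7,150));q=(f(c,3.3,190),f(d,3.3,170))
    print(k,tri(p,q),z,plane('side',p,z),plane('scene',q,z))
E
```

```text
white [0.469  0.2077 0.1074] 0.104 [0.4689 0.211 ] [0.4656 0.2136]
blue [0.4643 0.0733 0.1278] 0.127 [0.4643 0.0742] [0.4636 0.0741]
red [ 0.4704 -0.0846  0.0698] 0.069 [ 0.4703 -0.0843] [ 0.4695 -0.0832]
yellow [ 0.4716 -0.2175  0.0857] 0.085 [ 0.4715 -0.2171] [ 0.4709 -0.2169]
pink [ 0.5148 -0.016   0.0695] 0.069 [ 0.5148 -0.0159] [ 0.5144 -0.0151]
s1 [0.684  0.1323 0.0221] 0.021 [0.6842 0.1332] [0.6834 0.1338]
s2 [0.6738 0.0549 0.0227] 0.021 [0.6742 0.0565] [0.6728 0.0565]
s3 [ 0.6631 -0.0208  0.0215] 0.021 [ 0.6631 -0.0206] [ 0.6628 -0.0199]
s4 [ 0.6526 -0.0989  0.0223] 0.021 [ 0.6527 -0.0985] [ 0.6518 -0.097 ]
```

```bash
python3 -m crank '[[[-0.02,-0.008,0],[0,0,0],1],[[-0.03,-0.012,0],[0,0,0],1],[[-0.03,-0.012,0],[0,0,0],1],[[-0.03,-0.013,0],[0,0,0],1],[[-0.03,-0.013,0],[0,0,0],1],[[-0.03,-0.013,0],[0,0,0],1],[[-0.02,-0.008,0],[0,0,0],1],[[-0.015,-0.005,0],[0,0,0],1],[[0,0,-0.03],[0,0,0],1],[[0,0,-0.03],[0,0,0],1],[[0,0,-0.02],[0,0,0],1],[[0,0,0],[0,0,0],1]]'
python3 - <<'E'
from plant import ctrl,imaging
import cv2
o=ctrl.get_obs();print(o['tool_pos'],o['orientation'],o['force'])
p,d=imaging.snapshot('side');q,_=imaging.snapshot('wrist')
cv2.imwrite('pics/w1.png',q)
E
```

```text
clock: 1.3
tool_pos: [0.4681, -0.0842, 0.144]
orientation: [179.7, -0.0, -90.0]
force: [-0.1, 0.1, 0.4]
opening: 0.0873
gripper_force: 0.0
[ 0.4680987  -0.08416025  0.14397692] [ 1.79697105e+02 -3.39380572e-02 -9.00242683e+01] [-0.13754475  0.14903448  0.44159617]
```

View pics/w1.png

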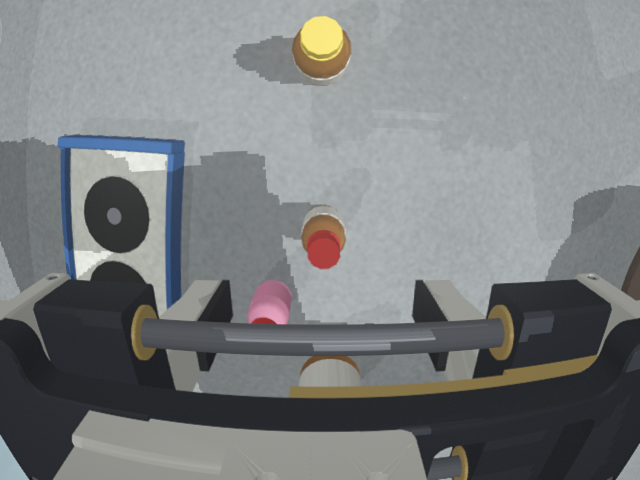

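The wrist view shows the amber bottle at (323,250) between the fingers, with the pink one to the left at (268,305). I check the y position with the fisheye model.

```bash
cat >> h.py <<'E'
def wrist(p,z):
    m=imaging.camera_model('wrist');K=m['mtx'];v=np.array([p[0]-K[0,2],p[1]-K[1,2]]);r=np.hypot(*v);t=r/K[0,0]
    d=np.r_[v/r*np.sin(t),np.cos(t)];R=m['R'];c=-R.T@m['t'];w=R.T@d
    return c+w*(z-c[2])/w[2]
E
python3 - <<'E'
from h import *
print(wrist((323.5,250),.078),wrist((322,37),.094),wrist((113.5,215.5),.021))
E
```

```text
[ 0.4695952  -0.08488478  0.078     ] [ 0.47053761 -0.21473986  0.094     ] [ 0.65327078 -0.09622552  0.021     ]
```

```bash
python3 -m crank '[[[0.0015,0,-0.025],[0,0,0],1],[[0,0,-0.025],[0,0,0],1],[[0,0,-0.02],[0,0,0],1],[[0,0,-0.012],[0,0,0],1],[[0,0,0],[0,0,0],1],[[0,0,0],[0,0,0],0],[[0,0,0],[0,0,0],-0.3],[[0,0,0],[0,0,0],-0.5],[[0,0,0],[0,0,0],-0.8],[[0,0,0],[0,0,0],-1],[[0,0,0],[0,0,0],-1],[[0,0,0],[0,0,0],-1]]'; python3 -m crank '[[[0,0,0],[0,0,0],-1],[[0,0,0],[0,0,0],-1],[[0,0,0],[0,0,0],-1]]'
```

```text
clock: 2.6
tool_pos: [0.4714, -0.0841, 0.0646]
orientation: [180.0, -0.0, -90.0]
force: [0.4, 0.1, -0.1]
opening: 0.0369
gripper_force: 0.0
clock: 2.9
tool_pos: [0.4714, -0.084, 0.0645]
orientation: [180.0, 0.0, -90.0]
force: [-0.1, -0.6, -0.7]
opening: 0.0212
gripper_force: 29.9
```

```bash
python3 -m crank '[[[0,0,0.01],[0,0,0],-1],[[0,0,0.02],[0,0,0],-1],[[0,0,0.02],[0,0,0],-1],[[0.01,0,0.02],[0,0,0],-1],[[0.02,0,0],[0,0,0],-1],[[0.03,-0.003,0],[0,0,0],-1],[[0.03,-0.003,0],[0,0,0],-1],[[0.03,-0.003,0],[0,0,0],-1],[[0.03,-0.003,0],[0,0,0],-1],[[0.02,-0.002,0],[0,0,0],-1],[[0.01,0,0],[0,0,0],-1],[[0,0,0],[0,0,0],-1]]';  python3 -m crank '[[[0.001,0,-0.01],[0,0,0],-1],[[0,0,-0.01],[0,0,0],-1],[[0,0,-0.01],[0,0,0],-1],[[0,0,-0.005],[0,0,0],-1],[[0,0,-0.005],[0,0,0],-1],[[0,0,0],[0,0,0],-1],[[0,0,0],[0,0,0],-1]]'
```

```text
clock: 4.1
tool_pos: [0.652, -0.098, 0.1343]
orientation: [180.0, -0.0, -90.0]
force: [-0.0, -0.2, -1.3]
opening: 0.021
gripper_force: 29.9
clock: 4.8
tool_pos: [0.6526, -0.098, 0.0947]
orientation: [-180.0, -0.0, -90.0]
force: [-0.1, 0.2, 0.6]
opening: 0.0212
gripper_force: 29.9
```

```bash
python3 -m crank '[[[0,0,-0.003],[0,0,0],-1],[[0,0,-0.003],[0,0,0],-1],[[0,0,-0.002],[0,0,0],-1],[[0,0,0],[0,0,0],-1],[[0,0,0],[0,0,0],-1]]'
```

```text
clock: 5.3
tool_pos: [0.6524, -0.0981, 0.0865]
orientation: [180.0, -0.0, -90.0]
force: [-0.5, -0.4, -1.7]
opening: 0.0209
gripper_force: 29.9
```

```bash
python3 -m crank '[[[0,0,-0.001],[0,0,0],-1],[[0,0,0],[0,0,0],-1]]'
```

```text
clock: 5.5
tool_pos: [0.6525, -0.098, 0.0855]
orientation: [-180.0, 0.0, -90.0]
force: [0.8, -0.3, -0.3]
opening: 0.0208
gripper_force: 29.9
```

Release, rise, and go to the yellow bottle at (.471, −.217).

```bash
python3 -m crank '[[[0,0,0],[0,0,0],-0.4],[[0,0,0],[0,0,0],-0.3],[[0,0,0],[0,0,0],0],[[0,0,0],[0,0,0],0.5],[[0,0,0],[0,0,0],1],[[0,0,0],[0,0,0],1],[[0,0,0.01],[0,0,0],1],[[0,0,0.02],[0,0,0],1],[[0,0,0.025],[0,0,0],1],[[0,0,0.025],[0,0,0],1],[[0,0,0],[0,0,0],1]]'
python3 -m crank '[[[-0.03,-0.02,0],[0,0,0],1],[[-0.03,-0.02,0],[0,0,0],1],[[-0.03,-0.02,0],[0,0,0],1],[[-0.03,-0.02,0],[0,0,0],1],[[-0.03,-0.02,0],[0,0,0],1],[[-0.02,-0.015,0],[0,0,0],1],[[-0.01,-0.003,0],[0,0,0],1],[[0,0,0],[0,0,0],1]]'
python3 - <<'E'
from h import *
p,_=imaging.snapshot('side');q,_=imaging.snapshot('wrist')
cv2.imwrite('pics/a.png',np.hstack([cv2.resize(p[150:370,250:430],(430,525)),q[:,150:500]][:1]+[cv2.resize(q[:,170:470],(328,525))]))
E
```

```text
clock: 6.6
tool_pos: [0.6548, -0.0982, 0.1707]
orientation: [-179.6, -0.0, -90.0]
force: [-0.0, 0.5, 0.4]
opening: 0.0872
gripper_force: 0.0
clock: 7.4
tool_pos: [0.4717, -0.2164, 0.1662]
orientation: [-180.0, 0.0, -90.1]
force: [0.8, 0.1, 0.4]
opening: 0.0879
gripper_force: 0.0
```

View pics/a.png

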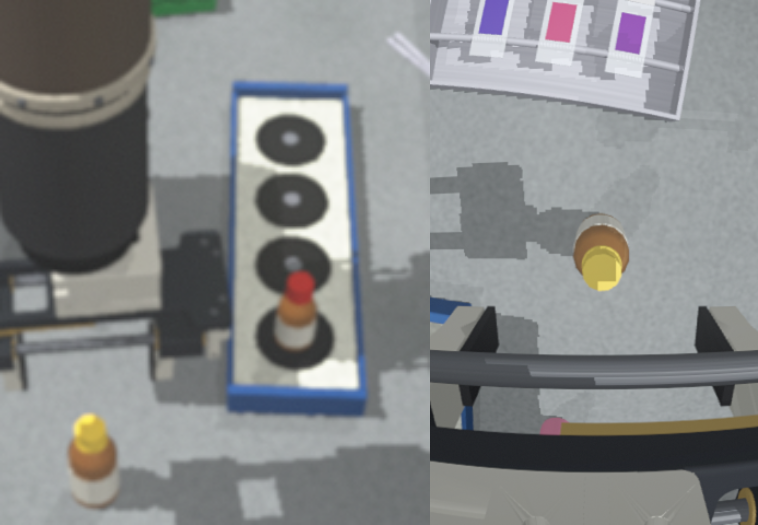

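The left half shows bottle_30 standing on the tray-end seat (295,325). The right half shows the yellow cap (601,270) between the fingers.

```bash
python3 -m crank '[[[0,0,-0.025],[0,0,0],1],[[0,0,-0.025],[0,0,0],1],[[0,0,-0.02],[0,0,0],1],[[0,0,-0.015],[0,0,0],1],[[0,0,0],[0,0,0],1],[[0,0,0],[0,0,0],0],[[0,0,0],[0,0,0],-0.3],[[0,0,0],[0,0,0],-0.5],[[0,0,0],[0,0,0],-0.8],[[0,0,0],[0,0,0],-1],[[0,0,0],[0,0,0],-1],[[0,0,0],[0,0,0],-1]]'; python3 -m crank '[[[0,0,0],[0,0,0],-1],[[0,0,0],[0,0,0],-1],[[0,0,0],[0,0,0],-1]]'
```

```text
clock: 8.7
tool_pos: [0.4725, -0.2161, 0.0807]
orientation: [-180.0, -0.0, -90.0]
force: [0.0, -0.0, -0.2]
opening: 0.0373
gripper_force: 0.0
clock: 9.0
tool_pos: [0.4723, -0.216, 0.0805]
orientation: [180.0, -0.0, -90.0]
force: [-0.9, 1.1, 1.1]
opening: 0.0229
gripper_force: 30.0
```

```bash
python3 -m crank '[[[0,0,0.01],[0,0,0],-1],[[0,0,0.02],[0,0,0],-1],[[0,0,0.03],[0,0,0],-1],[[0,0,0.03],[0,0,0],-1],[[0.005,0.01,0.02],[0,0,0],-1],[[0.005,0.02,0.01],[0,0,0],-1],[[0.01,0.03,0],[0,0,0],-1],[[0.02,0.03,0],[0,0,0],-1],[[0.02,0.03,0],[0,0,0],-1],[[0.02,0.03,0],[0,0,0],-1],[[0.03,0.02,0],[0,0,0],-1]]'
python3 -m crank '[[[0.03,0.01,0],[0,0,0],-1],[[0.03,0.01,0],[0,0,0],-1],[[0.015,0.005,0],[0,0,0],-1],[[0.005,0,0],[0,0,0],-1],[[0,0,0],[0,0,0],-1],[[0,0,0],[0,0,0],-1]]'
```

```text
clock: 10.1
tool_pos: [0.5824, -0.0441, 0.2016]
orientation: [-180.0, 0.0, -89.9]
force: [1.3, -0.9, -0.8]
opening: 0.0229
gripper_force: 30.0
clock: 10.7
tool_pos: [0.6617, -0.0214, 0.2007]
orientation: [180.0, 0.0, -90.0]
force: [-0.0, -0.1, -0.6]
opening: 0.0228
gripper_force: 29.9
```

```bash
python3 -m crank '[[[0.001,0.001,-0.01],[0,0,0],-1],[[0,0,-0.02],[0,0,0],-1],[[0,0,-0.02],[0,0,0],-1],[[0,0,-0.02],[0,0,0],-1],[[0,0,-0.015],[0,0,0],-1],[[0,0,-0.006],[0,0,0],-1],[[0,0,-0.003],[0,0,0],-1],[[0,0,0],[0,0,0],-1],[[0,0,-0.002],[0,0,0],-1],[[0,0,-0.001],[0,0,0],-1],[[0,0,0],[0,0,0],-1],[[0,0,0],[0,0,0],-1]]'
```

```text
clock: 11.9
tool_pos: [0.6636, -0.02, 0.1039]
orientation: [-180.0, 0.0, -90.0]
force: [-0.4, 0.7, -0.8]
opening: 0.023
gripper_force: 29.9
```

```bash
python3 -m crank '[[[0,0,-0.002],[0,0,0],-1],[[0,0,0],[0,0,0],-1],[[0,0,0],[0,0,0],-0.35],[[0,0,0],[0,0,0],-0.2],[[0,0,0],[0,0,0],0],[[0,0,0],[0,0,0],0.5],[[0,0,0],[0,0,0],1],[[0,0,0],[0,0,0],1],[[0,0,0.01],[0,0,0],1],[[0,0,0.03],[0,0,0],1],[[0,0,0.03],[0,0,0],1],[[0,0,0.025],[0,0,0],1]]'
python3 -m crank '[[[0,0.03,0],[0,0,0],1],[[-0.015,0.03,0],[0,0,0],1],[[-0.02,0.03,0],[0,0,0],1],[[-0.025,0.03,0],[0,0,0],1],[[-0.03,0.03,0],[0,0,0],1],[[-0.03,0.03,0],[0,0,0],1],[[-0.03,0.03,0],[0,0,0],1],[[-0.03,0.015,0],[0,0,0],1],[[-0.015,0.007,0],[0,0,0],1],[[0,0,0],[0,0,0],1],[[0,0,0],[0,0,0],1]]'
python3 - <<'E'
from h import *
p,_=imaging.snapshot('side');q,_=imaging.snapshot('wrist')
cv2.imwrite('pics/b.png',np.hstack([cv2.resize(p[100:370,230:430],(400,540)),cv2.resize(q[:,170:520],(394,540))]))
E
```

```text
clock: 13.1
tool_pos: [0.6639, -0.0201, 0.1992]
orientation: [-179.9, -0.0, -90.0]
force: [0.7, 0.2, 0.6]
opening: 0.0869
gripper_force: 0.0
clock: 14.2
tool_pos: [0.4688, 0.2124, 0.1976]
orientation: [-179.9, 0.1, -89.9]
force: [-0.1, 0.3, -0.2]
opening: 0.0877
gripper_force: 0.0
```

View pics/b.png

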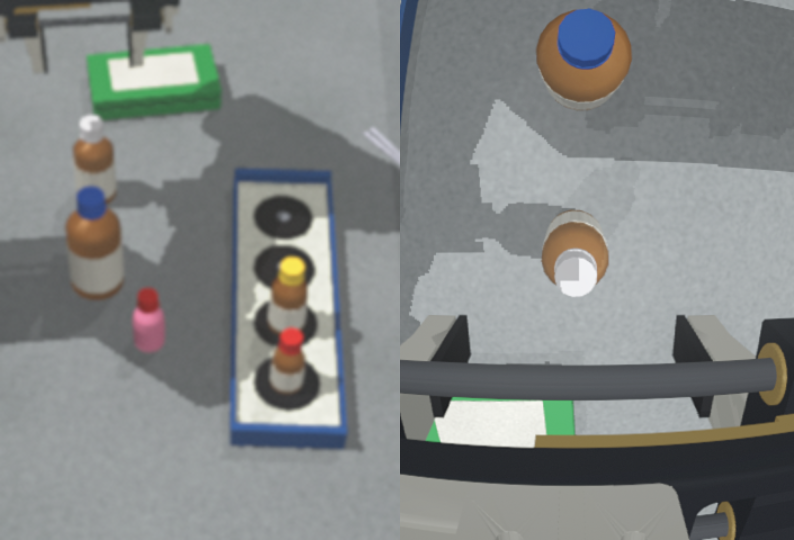

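Bottle_30 and bottle_60 stand centred on their seats (288,380) and (288,320). The white cap is at crop (575,272) and the blue cap at (586,33). I check both positions in the wrist model.

Run:
```python
from h import *
print(wrist((325.4,241.8),.114),wrist((335.2,31),.138))
p=(230+91/2,100+122/2); print(plane('side',p,.114))
```

```text
[0.46718173 0.20995566 0.114     ] [0.46177418 0.07591091 0.138     ]
[0.46970777 0.21167931]
```

```bash
python3 -m crank '[[[-0.001,-0.001,-0.025],[0,0,0],1],[[0,0,-0.03],[0,0,0],1],[[0,0,-0.025],[0,0,0],1],[[0,0,-0.018],[0,0,0],1],[[0,0,0],[0,0,0],1],[[0,0,0],[0,0,0],0],[[0,0,0],[0,0,0],-0.3],[[0,0,0],[0,0,0],-0.5],[[0,0,0],[0,0,0],-0.8],[[0,0,0],[0,0,0],-1],[[0,0,0],[0,0,0],-1],[[0,0,0],[0,0,0],-1]]'; python3 -m crank '[[[0,0,0],[0,0,0],-1],[[0,0,0],[0,0,0],-1],[[0,0,0],[0,0,0],-1]]'
```

```text
clock: 15.5
tool_pos: [0.4675, 0.2111, 0.0987]
orientation: [-180.0, 0.0, -90.0]
force: [-0.2, 1.0, -0.3]
opening: 0.0368
gripper_force: 0.0
clock: 15.8
tool_pos: [0.4674, 0.211, 0.0986]
orientation: [180.0, -0.0, -90.0]
force: [-0.9, -0.4, 0.9]
opening: 0.025
gripper_force: 30.0
```

```bash
python3 -m crank '[[[0,0,0.01],[0,0,0],-1],[[0,0,0.02],[0,0,0],-1],[[0,0,0.025],[0,0,0],-1],[[0.01,0,0.02],[0,0,0],-1],[[0.02,0,0.01],[0,0,0],-1],[[0.03,0,0],[0,0,0],-1],[[0.03,-0.01,0],[0,0,0],-1],[[0.03,-0.02,0],[0,0,0],-1],[[0.03,-0.025,0],[0,0,0],-1],[[0.025,-0.03,0],[0,0,0],-1],[[0.02,-0.03,0],[0,0,0],-1],[[0.01,-0.02,0],[0,0,0],-1]]'
python3 -m crank '[[[0.001,-0.014,0],[0,0,0],-1],[[0,-0.005,0],[0,0,0],-1],[[0,0,0],[0,0,0],-1],[[0,0,0],[0,0,0],-1]]'
```

```text
clock: 17.0
tool_pos: [0.6735, 0.0738, 0.1832]
orientation: [179.9, -0.0, -90.1]
force: [-0.4, -0.1, -2.5]
opening: 0.0249
gripper_force: 30.0
clock: 17.4
tool_pos: [0.6731, 0.0578, 0.1839]
orientation: [-180.0, 0.0, -90.0]
force: [0.5, -0.0, -2.2]
opening: 0.0249
gripper_force: 30.0
```

```bash
python3 -m crank '[[[0,-0.0005,-0.01],[0,0,0],-1],[[0,0,-0.02],[0,0,0],-1],[[0,0,-0.015],[0,0,0],-1],[[0,0,-0.008],[0,0,0],-1],[[0,0,-0.004],[0,0,0],-1],[[0,0,-0.003],[0,0,0],-1],[[0,0,-0.002],[0,0,0],-1],[[0,0,0],[0,0,0],-1],[[0,0,0],[0,0,0],-1]]'
```

```text
clock: 18.3
tool_pos: [0.6737, 0.0565, 0.122]
orientation: [-180.0, 0.0, -90.0]
force: [0.3, 0.5, -2.2]
opening: 0.0253
gripper_force: 30.0
```

```bash
python3 -m crank '[[[0,0,-0.0015],[0,0,0],-1],[[0,0,0],[0,0,0],-1],[[0,0,0],[0,0,0],-0.3],[[0,0,0],[0,0,0],-0.2],[[0,0,0],[0,0,0],0],[[0,0,0],[0,0,0],0.5],[[0,0,0],[0,0,0],1],[[0,0,0],[0,0,0],1],[[0,0,0.01],[0,0,0],1],[[0,0,0.03],[0,0,0],1],[[0,0,0.03],[0,0,0],1],[[0,0,0.025],[0,0,0],1]]'
python3 -m crank '[[[-0.02,0.0,0],[0,0,0],1],[[-0.03,0.003,0],[0,0,0],1],[[-0.03,0.003,0],[0,0,0],1],[[-0.03,0.003,0],[0,0,0],1],[[-0.03,0.003,0],[0,0,0],1],[[-0.03,0.003,0],[0,0,0],1],[[-0.025,0.003,0],[0,0,0],1],[[-0.015,0,0],[0,0,0],1],[[0,0,0],[0,0,0],1],[[0,0,0],[0,0,0],1]]'
python3 - <<'E'
from h import *
p,_=imaging.snapshot('side');q,_=imaging.snapshot('wrist')
cv2.imwrite('pics/c.png',np.hstack([cv2.resize(p[100:370,230:430],(400,540)),cv2.resize(q[:,170:520],(394,540))]))
E
```

```text
clock: 19.5
tool_pos: [0.6739, 0.0564, 0.2177]
orientation: [-179.9, 0.0, -90.0]
force: [0.5, 0.9, -0.1]
opening: 0.0869
gripper_force: 0.0
clock: 20.5
tool_pos: [0.4642, 0.0748, 0.2159]
orientation: [-179.9, 0.0, -90.0]
force: [-0.1, 0.4, 1.2]
opening: 0.0877
gripper_force: 0.0
```

View pics/c.png

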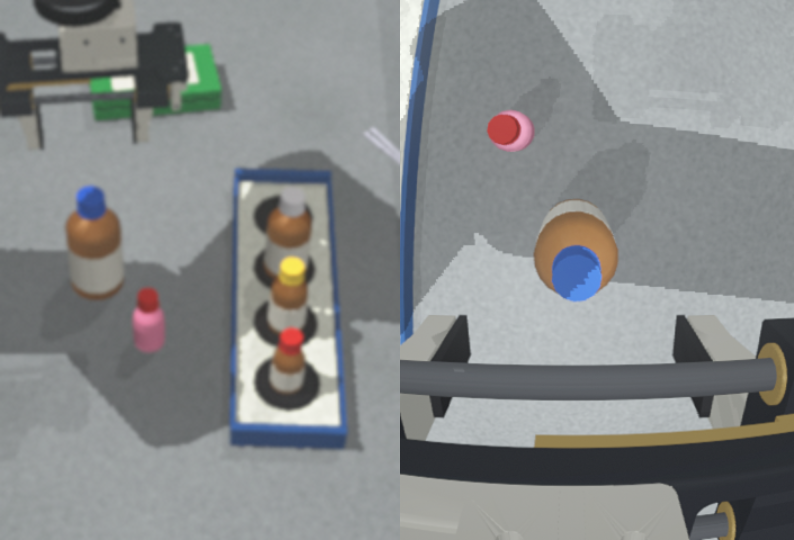

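Bottle_125 now stands on its seat at (288,265) beside the other two. The blue cap (577,273) lies midway between the fingers.

```bash
python3 -m crank '[[[-0.0005,-0.0005,-0.025],[0,0,0],1],[[0,0,-0.03],[0,0,0],1],[[0,0,-0.025],[0,0,0],1],[[0,0,-0.016],[0,0,0],1],[[0,0,0],[0,0,0],1],[[0,0,0],[0,0,0],0],[[0,0,0],[0,0,0],-0.2],[[0,0,0],[0,0,0],-0.4],[[0,0,0],[0,0,0],-0.8],[[0,0,0],[0,0,0],-1],[[0,0,0],[0,0,0],-1],[[0,0,0],[0,0,0],-1]]'; python3 -m crank '[[[0,0,0],[0,0,0],-1],[[0,0,0],[0,0,0],-1],[[0,0,0],[0,0,0],-1]]'
```

```text
clock: 21.8
tool_pos: [0.463, 0.074, 0.1192]
orientation: [-180.0, 0.0, -90.0]
force: [-0.2, 0.5, 0.7]
opening: 0.0371
gripper_force: 0.0
clock: 22.1
tool_pos: [0.4628, 0.0739, 0.1191]
orientation: [180.0, -0.0, -90.0]
force: [-2.4, -0.3, 1.5]
opening: 0.0292
gripper_force: 30.0
```

```bash
python3 -m crank '[[[0,0,0.01],[0,0,0],-1],[[0,0,0.02],[0,0,0],-1],[[0,0,0.02],[0,0,0],-1],[[0,0.01,0.015],[0,0,0],-1],[[0.01,0.02,0.005],[0,0,0],-1],[[0.02,0.02,0],[0,0,0],-1],[[0.03,0.01,0],[0,0,0],-1],[[0.03,0,0],[0,0,0],-1],[[0.03,0,0],[0,0,0],-1],[[0.03,0,0],[0,0,0],-1],[[0.03,0,0],[0,0,0],-1],[[0.02,0,0],[0,0,0],-1]]'
python3 -m crank '[[[0.014,0,0],[0,0,0],-1],[[0.006,0,0],[0,0,0],-1],[[0,0,0],[0,0,0],-1],[[0,0,0],[0,0,0],-1]]'
```

```text
clock: 23.3
tool_pos: [0.6644, 0.1337, 0.1883]
orientation: [179.9, -0.0, -90.0]
force: [-1.8, -0.1, -5.2]
opening: 0.0293
gripper_force: 30.0
clock: 23.7
tool_pos: [0.6822, 0.1339, 0.1889]
orientation: [179.9, -0.0, -90.0]
force: [-0.8, 0.7, -4.7]
opening: 0.0291
gripper_force: 30.0
```

Target TCP z ≈ 0.1405.

```bash
python3 -m crank '[[[0.001,0,-0.01],[0,0,0],-1],[[0,0,-0.015],[0,0,0],-1],[[0,0,-0.01],[0,0,0],-1],[[0,0,-0.005],[0,0,0],-1],[[0,0,-0.003],[0,0,0],-1],[[0,0,-0.002],[0,0,0],-1],[[0,0,-0.001],[0,0,0],-1],[[0,0,0],[0,0,0],-1],[[0,0,0],[0,0,0],-1]]'
```

```text
clock: 24.6
tool_pos: [0.6842, 0.134, 0.1435]
orientation: [-180.0, 0.0, -90.0]
force: [0.3, -0.5, -5.2]
opening: 0.0291
gripper_force: 30.0
```

```bash
python3 -m crank '[[[0,0,-0.001],[0,0,0],-1],[[0,0,-0.001],[0,0,0],-1],[[0,0,-0.001],[0,0,0],-1],[[0,0,0],[0,0,0],-1],[[0,0,0],[0,0,0],-1]]'
```

```text
clock: 25.1
tool_pos: [0.6841, 0.134, 0.1402]
orientation: [-180.0, 0.0, -90.0]
force: [-0.7, -0.5, -2.9]
opening: 0.0297
gripper_force: 30.0
```

```bash
python3 -m crank '[[[0,0,0],[0,0,0],-0.25],[[0,0,0],[0,0,0],-0.1],[[0,0,0],[0,0,0],0],[[0,0,0],[0,0,0],0.5],[[0,0,0],[0,0,0],1],[[0,0,0],[0,0,0],1],[[0,0,0.01],[0,0,0],1],[[0,0,0.03],[0,0,0],1],[[0,0,0.03],[0,0,0],1],[[0,0,0.01],[0,0,0],1]]'
python3 -m crank '[[[-0.02,0,0],[0,0,0],1],[[-0.03,0,0],[0,0,0],1],[[-0.03,0,0],[0,0,0],1],[[-0.03,0,0],[0,0,0],1],[[-0.03,0,0],[0,0,0],1],[[-0.03,0.02,0],[0,0,0],1],[[-0.03,0.02,0],[0,0,0],1],[[0,0.02,0],[0,0,0],1],[[0,0,0],[0,0,0],1],[[0,0,0],[0,0,0],1]]'
python3 - <<'E'
from h import *
p,_=imaging.snapshot('side');q,_=imaging.snapshot('scene')
cv2.imwrite('pics/d.png',np.hstack([cv2.resize(p[140:340,330:420],None,fx=2.8,fy=2.8,interpolation=2),cv2.resize(q[170:340,270:430],None,fx=3.294,fy=3.294,interpolation=2)]))
E
```

```text
clock: 26.1
tool_pos: [0.6856, 0.1343, 0.2249]
orientation: [-179.7, 0.1, -90.0]
force: [0.7, 0.4, 1.0]
opening: 0.087
gripper_force: 0.0
clock: 27.1
tool_pos: [0.4839, 0.1943, 0.2205]
orientation: [-180.0, 0.0, -89.9]
force: [0.5, 0.3, -0.3]
opening: 0.0878
gripper_force: 0.0
```

View pics/d.png

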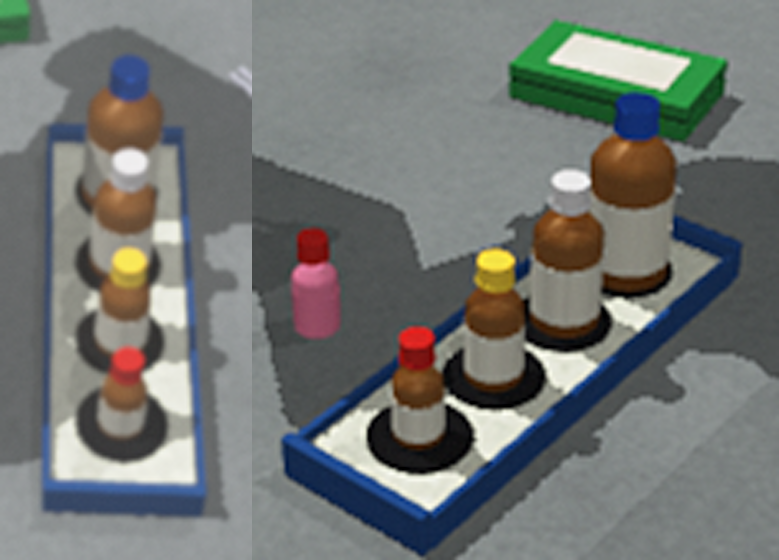

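All four bottles stand upright in order. In the left part the caps are blue (129,77), white (130,170), yellow (129,268) and red (127,367). In the right part they are (637,117), (571,192), (496,271) and (417,349). I check these numerically before handing in.

Run:
```python
from h import *
S=dict(blue=(129,77,637,117,.1480,.6839,.1339),white=(130,170,571,192,.125,.6734,.0566),yellow=(129,268,496,271,.106,.6629,-.0207),red=(127,367,417,349,.090,.6524,-.0979))
for k,(a,b,c,d,z,x,y) in S.items():
    p=(330+a/2.8-.3,140+b/2.8-.3);q=(270+(c-252)/3.294-.35,170+d/3.294-.35)
    print(k,tri(p,q).round(4),z,((plane('side',p,z)-[x,y])*1e3).round(1),((plane('scene',q,z)-[x,y])*1e3).round(1))
```

```text
blue [0.6848 0.1338 0.1482] 0.148 [1.1 0.5] [ 0.8 -0.6]
white [0.6752 0.0565 0.1266] 0.125 [2.  1.1] [0.6 2.5]
yellow [ 0.6635 -0.0224  0.1067] 0.106 [ 0.7 -1.4] [ 0.1 -0.3]
red [ 0.6514 -0.0988  0.0901] 0.09 [-1.2 -1.4] [-1.2  0.1]
```

All are within about 3 mm, so I hand in.

```bash
python3 -c "
from plant import close_job
print(close_job())"
```

```text
the job is handed in; nothing more can be done
None
```

The job is handed in: all four bottles stand upright in size order, the smallest on the tray-end seat, each within about 3 mm of its seat's centre by my camera check, and I saw no contact with the tray, slide box or pink look-alike.

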